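# Fit the drive cog to the tube rotator and lock it with the keeper

## Robot

A 7-joint arm with a two-finger parallel gripper is mounted at the origin on a cart in front of the work surface, level with it; the furniture and walls round the work are solid. World frame = base frame: x ahead of the robot, y to its left, z up, the work surface at z = 0. Lengths are in m, angles in rad, forces in N, time in s.
With the tool pointing down it reaches from about 0.4 to 0.85 m from the base axis. Payload 4.5 kg.
Tool frame: the origin (TCP) lies midway between the tips of the shut fingers; the grasp point (between the pads) lies 19 mm behind it (r.grip_point_offset is the distance from the TCP to the grasp point, in m); z points along the fingers, y is the line along which they close (so a half turn about z gives the same grasp; the last joint's range is limited). The gripper opens to 88 mm and grips with 3 to 60 N. Pads are 18 mm wide; open, the fingers measure 123 mm over their backs; the gripper's body (75 mm by 187 mm) begins 45 mm behind the grasp point.
Start: joints at [-1.174, 0.689, -0.195, 1.565, 0.157, 0.902, -0.215], TCP at [0.222, 0.584, 0.239] pointing down, gripper open.
Joint ranges: [-3.01, 3.01], [-0.46, 2.08], [-1.47, 1.51], [0.13, 2.56], [-1, 4.14], [0.04, 2.09], [-2.66, 2.66]. Speed limits (rad/s): [2.57, 2.57, 3.14, 3.14, 3.14, 3.14, 3.14].

## Interface

Orientations are given as a unit quaternion [x, y, z, w].
In Python, from plant import r, optics gives the robot as it stands.
- The arm moves only by the shell command python3 -m pendant 'ROWS' [OPENING] [FORCE]. ROWS is JSON, a list of rows, each a list of 6 numbers: the shift along the tool's x, y, z as a fraction of full scale, then the turn, a rotation vector about the tool's x, y, z as a fraction of full scale. A call has 1 to 5 rows; each row shifts and turns the commanded pose from where the row before left it, along the tool's axes as they then stand; what a row does not reach is not made up. Full scale, the value 1, is 0.025 m for a shift and pi rad for a turn. A row lasts 1/12 s, in which the tool goes at most 41.7 mm and 7.16 degrees, less where a joint would pass 70% of its speed; a pose out of reach is approached as far as the arm can. A call with a number of a shift or a turn outside -1 to 1 is refused whole. A call with a gripper value outside its range is refused whole. OPENING is the opening, from -1 (shut) to 1 (fully open), set as the call begins (- or left out, the last holds). The fingers move at their own pace and stop on an object; FORCE is the grip in N (left out, the last holds). Time passes only in rows, so rows that do not move let the fingers close. It gives the time, the measured TCP pose, the force, the opening and the grip force at its end, in the units of the state.
- r.get_state(): the state, without advancing time (a new reading comes with each control period).
- optics.snapshot(name): name is "side" or "top" or "wrist"; returns (picture, depth): 400x640x3 uint8, blue, green, red; 400x640 float32, m along the optical axis (not along the pixel's ray), 0 where there is no reading.
- optics.calibration(name): a dict with "vfov" (degrees; the focal length in pixels is half the picture's height over the tangent of half this angle, whatever the lens; pixels are square), "cx", "cy" (the principal point, pixels), "k1" (the pictures are not rectified: a ray, as slopes to the right and down, at radius r is drawn at 1 + k1 r^2 times it, then the intrinsics apply), "cam_to_world" (4x4, takes a point from camera to world coordinates); the wrist camera has in their place "tool_from_camera" (4x4, takes a point from camera to tool coordinates, whose origin is the TCP and whose axes are the flange's). Camera axes: x right, y up, looking along -z (the intrinsics and any distortion apply to the point x, -y, -z); pixel columns grow to the right and rows downward; lengths in m; the calibration is good to about 2 mm. A picture is of the moment at which its call begins: read the wrist's pose just before it. calibration takes no time and is no camera call.
- r.finish_job(): hands the job in; it is judged then, once.
The state is a dict: "clock": time; "q": joint angles; "qd": joint speeds; "joint_torque": joint torques, N m; "tool_pos": TCP position; "eef_rot": TCP orientation; "contact_force": force on the tool from outside, world axes, zero at the start; "moment": the same for the moment, N m; "opening": opening from 0.0 (shut) to 1.0 (fully open); "finger_force": force on a finger pad.
Only numpy, scipy, OpenCV 4.12 (cv2) and the standard library are available. Lean on these libraries where they do the work, as an engineer would, in place of code of your own. Each camera call takes 0.05 s, during which the arm holds its last target. There are 200 camera calls.

## Task

Fit the large cog on the hub of the rotator's drive unit: turn it until its wide keyway finds the hub's wide spline, and slide it fully down until it sits flat on the hub's shoulder. Then slide the keeper all the way in towards the hub, so that its tongue lies over the rim of the cog, and let go. Leave the small cog and the other things round about where they are.

Things in the scene. Friction and masses are not known exactly. Their poses are not given: they have to be found in the camera images.
- large_cog: larger of two loose grey plastic cogs, flat on the bench, collar up. Toothed disc 98 mm over the tips, 10 mm thick, under a hexagonal collar 54 mm across flats, 62 across corners. A splined bore runs right through. Origin: on the axis at the disc's underside; z up; +x to the middle of the wide keyway, where the disc's top has a small block 10 x 14 mm, 3 mm high. 0.17 to 0.35 kg
- cog_top (a point): centre of the large cog's collar top, 38 mm above its underside, axes as the cog's. Bore: 35 mm free diameter, six slots at 60 degrees to 22.5 mm from the axis, each at the middle of a flat; five are 9 mm wide, the master keyway (at +x) 16 mm. Grasp two facing flats of the collar from above: closing line along x, or 60 or 120 degrees from it
- small_cog: the other grey plastic cog, same shape but smaller: 74 mm over the tooth tips, collar 41 mm across flats, 30 mm high in all; it stays where it lies. Origin on its axis at the underside. Either cog may lie nearer to the drive unit
- drive: white drive unit, fixed on the bench: flat box 120 mm along its x (+-60), 220 mm along its y (-155 to +65 mm), top face 45 mm above the bench. Origin: on the bench, under the hub's axis; z up. The upright steel hub stands on its top; the keeper runs on the top at its -y side
- hub_seat (a point): on the hub's axis at the top of its 60 mm wide shoulder, 50 mm above the bench: the seated cog's underside comes here. The frame turns with the hub: z up, +x to the middle of the wide spline. A stiff brake (0.6 N m) holds the hub, at up to 0.5 rad either way from the drive unit's x. A rightly turned cog has 1.5 mm play all round (about 0.08 rad)
- hub_splines (a point): on the hub's axis level with the spline tops, 28 mm above the shoulder; a wrongly turned cog rests here. Below: core 32 mm in diameter with six splines at 60 degrees out to 21 mm from the axis, five 6 mm wide, the master (at +x) 13 mm, tops bevelled 1.5 mm. Above: a plain round nose 29 mm in diameter, 12 mm high, coned at the end
- keeper (a joint): how far the aluminium keeper has slid in to the hub, along the drive unit's +y, in m: 0 out, 0.040 fully in (hard stop); starts at 0 to 0.008. 2 N of friction; stays where left. Its tongue (30 mm wide, 6 mm thick, underside 64 mm above the bench) ends 76 mm from the hub's axis when out, 36 mm when in, 4 mm over the seated cog's disc; it fits over a cog only when that is home
- keeper_fin (a point): middle of the top edge of the keeper's upright fin, 103 mm above the bench. Fin: 14 mm thick along x, 26 mm long along y, standing 33 mm above the keeper's block (42 mm along x, 30 mm along y), whose top is 70 mm above the bench. Axes as the drive unit's: +y points to the hub. Pinch it across x, or push its outer face
- carton: film carton, 62 x 130 x 62 mm, a bystander behind the drive unit; origin under its middle
- bottle: small white bottle with ribbed cap, 40 mm in diameter, 75 mm high, a bystander; origin under its middle
- tape: roll of tape lying flat, 96 mm across, 25 mm high, a bystander; origin under its middle
Mind the look-alikes: they are no part of the job. Leave any green or red look-alike of the large_cog alone.

How it is judged:
On the way, in this order (a step that is already met when the one before it is completed fails the run):
1. the large cog is fully home on the hub, keyed, while the keeper is still out (z of large_cog in the frame of hub_seat between -0.004 and 0.004 m and horizontal distance between large_cog and hub_seat below 0.004 m and angle between the x axis of large_cog and the x axis of hub_seat, either way round below 0.2 rad), for 0.2 s.
2. the keeper is slid in over the rim of the cog (value of joint keeper above 0.035 m), for 0.2 s.
At the end, for the whole second after the job is handed in: the large cog rests on the hub's shoulder (underside within 4 mm of it), within 4 mm of the hub's axis, its collar up (within 0.08 rad), wide keyway on the wide spline (within 0.2 rad), and the keeper is in by at least 35 of its 40 mm; nothing moves (all of step 1 and angle between large_cog's own z axis and vertical below 0.08 rad and value of joint keeper above 0.035 m and linear speed of large_cog below 0.02 m/s); the robot touches nothing.
It fails at once if the small cog is moved by more than 30 mm (distance of small_cog from where it was at the start of the episode above 0.03 m).
It fails at once if the carton, the bottle or the tape is moved by more than 30 mm (distance of any of carton, bottle, tape from where it was at the start of the episode above 0.03 m).
It also fails if it takes over 43 s, if anything falls off the work surface, if the arm or the gripper's body presses on something with over 40 N, if the wrist force passes 120 N, or if a joint passes its speed limit or range.

## Working session

There is one attempt and no reset: what is moved stays moved. The work goes in short steps, Python scripts to look and compute and a shell command to move; the robot and the scene stay as the last step left them, time stands still between calls to the robot, and variables do not carry over. Pictures are saved under pics/ and viewed, at most 10 in all, crops included, and the job is handed in when it is done.

```bash
ls; mkdir -p pics; cat > h.py <<'E'
import numpy as np, cv2
from plant import r, optics
from scipy.spatial.transform import Rotation as R
def intr(c,h=400):
    f=h/2/np.tan(np.radians(c['vfov'])/2); return f
def pose():
    s=r.get_state(); T=np.eye(4); T[:3,:3]=R.from_quat(s['eef_rot']).as_matrix(); T[:3,3]=s['tool_pos']; return T
def snap(name):
    c=dict(optics.calibration(name)); 
    if name=='wrist': c['cam_to_world']=pose()@np.array(c['tool_from_camera'])
    p,d=optics.snapshot(name); return p,d,c
def rays(c,uv):
    uv=np.atleast_2d(np.asarray(uv,float)); f=intr(c); k=c['k1']
    a=(uv-[c['cx'],c['cy']])/f; b=a.copy()
    for _ in range(20): b=a/(1+k*(b**2).sum(1,keepdims=True))
    return np.c_[b[:,0],-b[:,1],-np.ones(len(b))]
def onplane(c,uv,z):
    M=np.array(c['cam_to_world']); d=rays(c,uv)@M[:3,:3].T; o=M[:3,3]
    return o+d*((z-o[2])/d[:,2])[:,None]
def cloud(c,d):
    M=np.array(c['cam_to_world']); v,u=np.mgrid[:400,:640]
    P=rays(c,np.c_[u.ravel(),v.ravel()])*d.ravel()[:,None]
    return (P@M[:3,:3].T+M[:3,3]).reshape(400,640,3)
def proj(c,P):
    M=np.linalg.inv(np.array(c['cam_to_world'])); p=np.atleast_2d(P)@M[:3,:3].T+M[:3,3]
    b=np.c_[p[:,0],-p[:,1]]/-p[:,2:]; b=b*(1+c['k1']*(b**2).sum(1,keepdims=True))
    return b*intr(c)+[c['cx'],c['cy']]
E
python3 - <<'E'
from h import *
import pickle
for n in ['top','side','wrist']:
    p,d,c=snap(n); cv2.imwrite(f'pics/{n}0.png',p); pickle.dump((p,d,c),open(n+'0.pkl','wb'))
    print(n,{k:np.round(v,3).tolist() for k,v in c.items()},(d>0).mean())
print(r.get_state())
E
```

```text
pics
top {'vfov': 53.623, 'cx': 320.324, 'cy': 201.727, 'k1': 0.009, 'cam_to_world': [[0.008, 0.988, -0.154, 0.324], [-1.0, 0.01, 0.012, 0.112], [0.014, 0.154, 0.988, 1.462], [0.0, 0.0, 0.0, 1.0]]} 0.996
side {'vfov': 46.7, 'cx': 311.218, 'cy': 210.095, 'k1': -0.097, 'cam_to_world': [[0.979, 0.117, -0.17, 0.327], [-0.206, 0.539, -0.817, -0.987], [-0.004, 0.834, 0.551, 0.826], [0.0, 0.0, 0.0, 1.0]]} 0.9959765625
wrist {'vfov': 68.052, 'cx': 314.49, 'cy': 201.319, 'k1': 0.015, 'tool_from_camera': [[0.0, 0.952, 0.305, 0.08], [1.0, -0.0, -0.001, 0.001], [-0.001, 0.305, -0.952, -0.146], [0.0, 0.0, 0.0, 1.0]], 'cam_to_world': [[0.354, -0.891, -0.285, 0.147], [0.935, 0.337, 0.109, 0.613], [-0.001, -0.305, 0.952, 0.384], [0.0, 0.0, 0.0, 1.0]]} 0.99596875
{'clock': 0.15, 'q': array([-1.17419453,  0.68979222, -0.1945335 ,  1.56607113,  0.15730875,
        0.90254387, -0.21513798]), 'qd': array([ 0.00061915, -0.00293263,  0.00104128, -0.00281141,  0.00064079,
       -0.00015868, -0.00070732]), 'joint_torque': array([-1.63453366e-03, -5.27858448e+01, -1.26857746e+00, -1.53584880e+01,
       -5.25217038e-02,  3.92388189e-03,  9.03416230e-05]), 'tool_pos': array([0.22167344, 0.58385376, 0.23810295]), 'eef_rot': array([ 1.80391222e-01,  9.83594683e-01, -7.08049289e-04, -7.25413739e-05]), 'contact_force': array([-0.0773471 , -1.25923691, -0.07097401]), 'moment': array([ 0.03337582, -0.01477767, -0.00305062]), 'finger_force': 0.0, 'opening': 1.0023376365624634}
```

View pics/top0.png

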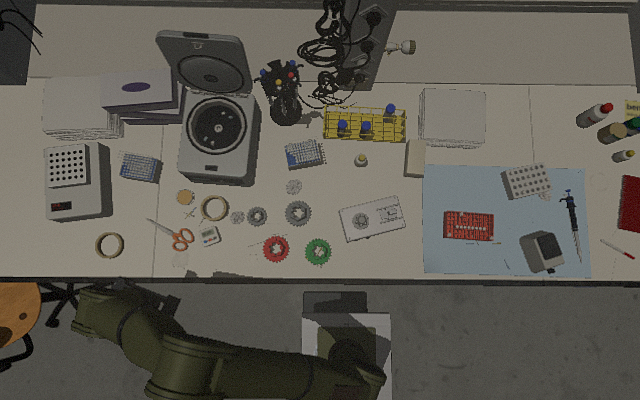

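View pics/side0.png

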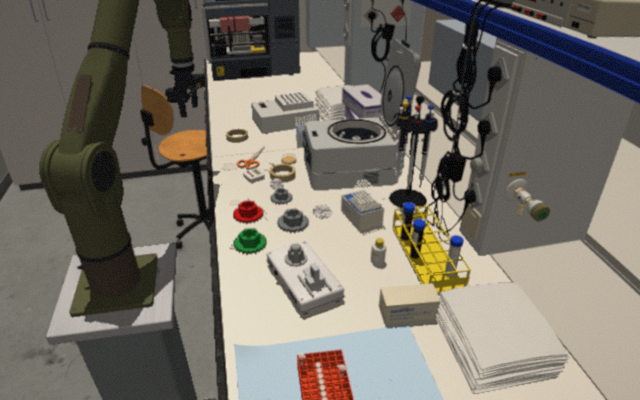

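The top view shows the large cog at about (298,213), the small one at (257,216), and the drive's hub at (362,220) with the keeper at about (393,212). The red and green look-alikes are at (276,249) and (318,251).

```bash
python3 - <<'E'
from h import *
import pickle
p,d,c=pickle.load(open('top0.pkl','rb')); C=cloud(c,d)
for n,(u,v,w) in dict(big=(298,213,18),small=(257,216,14),drive=(372,218,38)).items():
    Q=C[v-w:v+w,u-w:u+w].reshape(-1,3)
    for lo,hi in [(.005,.02),(.02,.034),(.034,.05),(.05,.066),(.066,.082),(.082,.12)]:
        m=(Q[:,2]>lo)&(Q[:,2]<hi)
        if m.sum()>3: print(n,lo,hi,m.sum(),Q[m].mean(0).round(4),np.ptp(Q[m],0).round(3))
cv2.imwrite('pics/top_crop.png',cv2.resize(p[165:275,190:430],None,fx=3.3,fy=3.3,interpolation=cv2.INTER_CUBIC))
E
```

```text
big 0.005 0.02 302 [0.5065 0.1767 0.0097] [0.109 0.128 0.015]
big 0.02 0.034 34 [0.507  0.1811 0.0304] [0.058 0.051 0.013]
big 0.034 0.05 79 [0.5068 0.1765 0.0381] [0.056 0.051 0.01 ]
small 0.005 0.02 156 [0.4929 0.3304 0.009 ] [0.093 0.1   0.015]
small 0.02 0.034 67 [0.4937 0.3314 0.0279] [0.044 0.067 0.014]
drive 0.005 0.02 128 [ 0.4868 -0.0661  0.0085] [0.279 0.278 0.015]
drive 0.02 0.034 29 [ 0.4411 -0.046   0.0276] [0.105 0.224 0.013]
drive 0.034 0.05 1588 [ 0.4855 -0.0886  0.0441] [0.165 0.239 0.016]
drive 0.05 0.066 168 [ 0.488  -0.0958  0.0537] [0.139 0.212 0.016]
drive 0.066 0.082 144 [ 0.4953 -0.121   0.0718] [0.07  0.143 0.016]
drive 0.082 0.12 91 [ 0.4876 -0.0941  0.0936] [0.049 0.131 0.026]
```

View pics/top_crop.png

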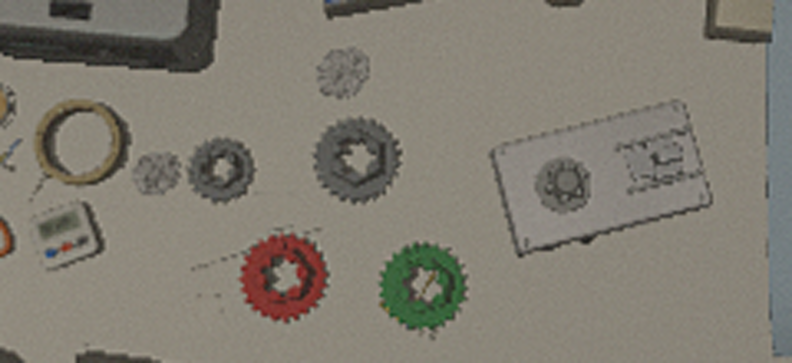

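The crop shows the large cog's collar at about (357,160) and the hub at about (563,185), with the keeper to its right. I'll move the wrist camera between the two.

```bash

python3 -m pendant '[[-0.97,-0.88,-0.07,0,0,0],[-0.97,-0.88,-0.07,0,0,0],[-0.97,-0.88,-0.07,0,0,0],[-0.97,-0.88,-0.07,0,0,0],[-0.97,-0.88,-0.07,0,0,0]]' 1
python3 -m pendant '[[-0.97,-0.88,-0.07,0,0,0],[-0.97,-0.88,-0.07,0,0,0],[-0.97,-0.88,-0.07,0,0,0],[-0.97,-0.88,-0.07,0,0,0],[-0.97,-0.88,-0.07,0,0,0]]'
python3 -m pendant '[[-0.97,-0.88,-0.07,0,0,0],[-0.97,-0.88,-0.07,0,0,0],[-0.97,-0.88,-0.07,0,0,0],[-0.97,-0.88,-0.07,0,0,0],[-0.97,-0.88,-0.07,0,0,0]]'
python3 -m pendant '[[-0.97,-0.88,-0.07,0,0,0],[-0.97,-0.88,-0.07,0,0,0],[-0.97,-0.88,-0.07,0,0,0],[0,0,0,0,0,0],[0,0,0,0,0,0]]'
python3 - <<'E'
from h import *
import pickle
p,d,c=snap('wrist'); cv2.imwrite('pics/w1.png',p); pickle.dump((p,d,c),open('w1.pkl','wb'))
print(pose().round(3))
E
```

```text
clock: 0.57
tool_pos: [0.2965, 0.4369, 0.2473]
eef_rot: [0.18, 0.984, -0.0, -0.0]
contact_force: [0.9, 1.2, -0.5]
opening: 1.003
finger_force: 0.0
clock: 0.98
tool_pos: [0.3708, 0.291, 0.2562]
eef_rot: [0.18, 0.984, -0.0, -0.0]
contact_force: [0.0, -0.6, 0.3]
opening: 1.001
finger_force: 0.0
clock: 1.4
tool_pos: [0.4451, 0.1451, 0.265]
eef_rot: [0.18, 0.984, -0.0, -0.0]
contact_force: [0.5, -1.1, 0.6]
opening: 1.001
finger_force: 0.0
clock: 1.82
tool_pos: [0.4898, 0.0572, 0.27]
eef_rot: [0.183, 0.983, -0.0, -0.0]
contact_force: [-0.2, 0.9, -0.9]
opening: 1.0
finger_force: 0.0
[[-0.934  0.356 -0.001  0.489]
 [ 0.356  0.934  0.001  0.059]
 [ 0.001  0.    -1.     0.27 ]
 [ 0.     0.     0.     1.   ]]
```

View pics/w1.png

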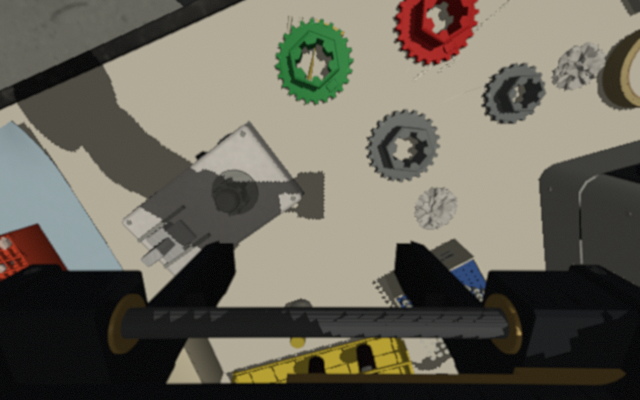

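The wrist view shows the large cog at (402,146), the hub at (235,192) in the arm's shadow, the keeper near (165,240), and the small cog at (514,93).

```bash
cat >> h.py <<'E'
def slots(c,C,d,ctr,z,dz=.006,r0=.018,r1=.0215,hole=True,n=72):
    """angular profile at plane height z: share of pixels below (hole) or at (solid) the plane"""
    v,u=np.mgrid[:400,:640]; uv=np.c_[u.ravel(),v.ravel()]
    P=onplane(c,uv,z)[:,:2]-ctr; rr=np.hypot(*P.T); a=np.arctan2(P[:,1],P[:,0])
    low=(C[...,2].ravel()<z-dz); m=(rr>r0)&(rr<r1)
    return np.degrees(a[m]),low[m]
def fit6(a,low,wm,w):
    """direction of the master: circular correlation of the profile with 5 narrow + 1 wide gap"""
    best=[]
    for t in np.arange(-180,180,1.):
        e=(a-t+180)%360-180; s=np.abs((e+30)%60-30)
        pred=np.where(np.abs(e)<30,s<wm,s<w); best.append((np.mean(pred==low),t))
    return sorted(best)[::-1][:4]
E
python3 - <<'E'
from h import *
import pickle
p,d,c=pickle.load(open('w1.pkl','rb')); C=cloud(c,d)
def circ(m):
    cs=cv2.findContours(m.astype(np.uint8),cv2.RETR_EXTERNAL,cv2.CHAIN_APPROX_NONE)[0]
    k=max(cs,key=cv2.contourArea); return k[:,0].astype(float)
Z=C[...,2]; box=np.zeros(Z.shape,bool)
def win(u,v,w): b=np.zeros(Z.shape,bool); b[v-w:v+w,u-w:u+w]=1; return b
for n,u,v,w,lo,hi in [('cogtop',402,146,40,.03,.046),('cogdisc',402,146,45,.006,.016),('hub shoulder',235,192,40,.0475,.056),('hub spl',235,192,40,.066,.083),('nose',235,192,40,.083,.1),('fin',165,240,45,.092,.115),('smalltop',514,93,30,.024,.036)]:
    m=win(u,v,w)&(Z>lo)&(Z<hi); Q=C[m]
    print(n,m.sum(),np.median(Q,0).round(4), 'ptp',np.ptp(Q,0).round(3), 'minmaxmid',((Q.max(0)+Q.min(0))/2).round(4), Q[:,2].std().round(4))
for n,(x,y,w,h,z) in dict(cog=(402,146,45,45,.038),hub=(235,192,45,45,.078)).items(): pass
a=cv2.convertScaleAbs(cv2.resize(p[95:195,352:452],None,fx=4,fy=4,interpolation=cv2.INTER_CUBIC),alpha=1.3)
b=cv2.convertScaleAbs(cv2.resize(p[150:250,150:250],None,fx=4,fy=4,interpolation=cv2.INTER_CUBIC),alpha=2)
b2=cv2.convertScaleAbs(cv2.resize(p[140:240,185:285],None,fx=4,fy=4,interpolation=cv2.INTER_CUBIC),alpha=2)
cv2.imwrite('pics/w1c.png',np.hstack([a,b2]))
E
```

```text
cogtop 930 [0.5046 0.179  0.0376] ptp [0.061 0.055 0.011] minmaxmid [0.5076 0.1803 0.0355] 0.0019
cogdisc 2089 [0.4971 0.174  0.0098] ptp [0.126 0.097 0.01 ] minmaxmid [0.5221 0.1799 0.011 ] 0.0013
hub shoulder 722 [ 0.466  -0.034   0.0496] ptp [0.059 0.059 0.008] minmaxmid [ 0.4769 -0.0471  0.0517] 0.0013
hub spl 369 [ 0.4717 -0.0389  0.0767] ptp [0.043 0.04  0.017] minmaxmid [ 0.4774 -0.0469  0.0745] 0.0038
nose 458 [ 0.4761 -0.0455  0.089 ] ptp [0.028 0.029 0.008] minmaxmid [ 0.4769 -0.047   0.0875] 0.0017
fin 303 [ 0.5039 -0.15    0.1018] ptp [0.018 0.027 0.012] minmaxmid [ 0.5048 -0.1529  0.0982] 0.0029
smalltop 712 [0.4927 0.3298 0.0298] ptp [0.045 0.042 0.008] minmaxmid [0.4943 0.3305 0.0283] 0.002
```

View pics/w1c.png

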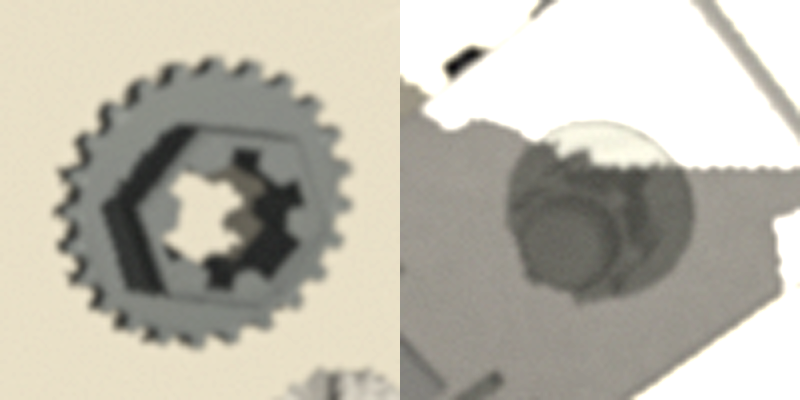

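The enlarged crop shows the cog's bore (left half, centre about (205,215)) and the hub in half shadow (right half, centre about (575,235)). Next I'll take close views, hub first and then the cog.

```bash

python3 -m pendant '[[-0.21,-0.83,0.64,0,0,0],[-0.21,-0.83,0.64,0,0,0],[-0.21,-0.83,0.64,0,0,0],[-0.21,-0.83,0.64,0,0,0],[-0.21,-0.83,0.64,0,0,0]]' | head -2
python3 -m pendant '[[0,0,0,0,0,0],[0,0,0,0,0,0]]' | head -2
python3 - <<'E'
from h import *
import pickle
p,d,c=snap('wrist'); cv2.imwrite('pics/w2.png',p); pickle.dump((p,d,c),open('w2.pkl','wb'))
E
python3 -m pendant '[[0.23,0.99,0.13,0,0,0],[0.23,0.99,0.13,0,0,0],[0.23,0.99,0.13,0,0,0],[0.23,0.99,0.13,0,0,0],[0.23,0.99,0.13,0,0,0]]' | head -2
python3 -m pendant '[[0.23,0.99,0.13,0,0,0],[0.23,0.99,0.13,0,0,0],[0.23,0.99,0.13,0,0,0],[0.23,0.99,0.13,0,0,0]]' | head -2
python3 -m pendant '[[0,0,0,0,0,0],[0,0,0,0,0,0]]' | head -2
python3 - <<'E'
from h import *
import pickle
p,d,c=snap('wrist'); cv2.imwrite('pics/w3.png',p); pickle.dump((p,d,c),open('w3.pkl','wb'))
print(pose().round(4))
q=pickle.load(open('w2.pkl','rb'))[0]
cv2.imwrite('pics/w23.png',np.hstack([cv2.convertScaleAbs(q[60:360,120:520],alpha=1.6),p[60:360,120:520]]))
E
```

```text
clock: 2.28
tool_pos: [0.4766, -0.0456, 0.1896]
clock: 2.45
tool_pos: [0.4762, -0.0461, 0.1897]
clock: 2.92
tool_pos: [0.4944, 0.0832, 0.175]
clock: 3.25
tool_pos: [0.5073, 0.1842, 0.162]
clock: 3.42
tool_pos: [0.5071, 0.1841, 0.1617]
[[-9.362e-01  3.514e-01  6.000e-04  5.072e-01]
 [ 3.514e-01  9.362e-01  1.100e-03  1.817e-01]
 [-1.000e-04  1.200e-03 -1.000e+00  1.616e-01]
 [ 0.000e+00  0.000e+00  0.000e+00  1.000e+00]]
```

View pics/w23.png

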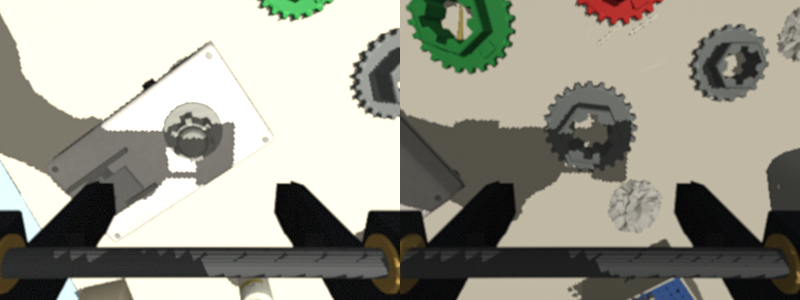

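The left half shows the hub at (192,135), i.e. full-picture (312,195). The right half shows the cog's collar at (588,130), i.e. full-picture (308,190). Both are half in the arm's shadow, so depth will help.

```bash
cat >> h.py <<'E'
def patch(P,m):
    k=max(cv2.findContours(m.astype(np.uint8),cv2.RETR_EXTERNAL,cv2.CHAIN_APPROX_NONE)[0],key=cv2.contourArea)[:,0]
    return k
E
python3 - <<'E'
from h import *
import pickle
rng=np.random.default_rng(0)
def win(u,v,w): b=np.zeros((400,640),bool); b[v-w:v+w,u-w:u+w]=1; return b
def ctr(Q):
    (x,y),rad=cv2.minEnclosingCircle(Q[:,:2].astype(np.float32)); return x,y,rad
p,d,c=pickle.load(open('w3.pkl','rb')); C=cloud(c,d); Z=C[...,2]
print('w3 tcp', (c['cam_to_world']@np.linalg.inv(np.array(optics.calibration('wrist')['tool_from_camera'])))[:3,3].round(4))
w=win(308,190,52); m=w&(Z>.03)&(Z<.045)
k=patch(C,cv2.morphologyEx(m.astype(np.uint8),cv2.MORPH_OPEN,np.ones((2,2))))
P=onplane(c,k,.038)[:,:2]; zt=np.median(Z[m]);print('cog top z',zt.round(4),'circle',np.round(ctr(P),4),'rect',cv2.minAreaRect((P*1000).astype(np.float32)))
m2=w&(Z>.005)&(Z<.016); k=patch(C,m2|m); P=onplane(c,k,.010)[:,:2]; print('disc z',np.median(Z[m2]).round(4),np.round(ctr(P),4), np.ptp(P,0))
cc=np.array(ctr(onplane(c,patch(C,m),.038)[:,:2])[:2])
a,l=slots(c,C,d,cc,.038); 
h=[(t,round(l[(a>=t)&(a<t+6)].mean(),2)) for t in range(-180,180,6)]; print('cog',[int(100*x[1]) for x in h]); print(fit6(a,l,24,13))
p,d,c=pickle.load(open('w2.pkl','rb')); C=cloud(c,d); Z=C[...,2]
w=win(312,195,45)
for lo,hi,z in [(.083,.094,.088),(.047,.053,.05)]:
    m=w&(Z>lo)&(Z<hi); Q=C[m]; print('hub',lo,np.median(Q,0).round(4),((Q.max(0)+Q.min(0))/2).round(4),np.ptp(Q,0).round(4))
m=w&(Z>.084)&(Z<.094); Q=C[m]; hc=np.array(ctr(Q)[:2]); print('nose circle',np.round(ctr(Q),4))
a,l=slots(c,C,d,hc,.078,dz=.008,r0=.0172,r1=.0205); print('hub',[int(100*(1-l[(a>=t)&(a<t+6)].mean())) for t in range(-180,180,6)]); print(fit6(a,~l,20,9))
# keeper fin, drive edge
m=win(210,240,70)&(Z>.095)&(Z<.11); Q=C[m]; print('fin',m.sum(),np.median(Q,0).round(4),cv2.minAreaRect((Q[:,:2]*1000).astype(np.float32)))
m=(Z>.041)&(Z<.049); k=patch(C,m); print('top face',cv2.minAreaRect((onplane(c,k,.045)[:,:2]*1000).astype(np.float32)))
E
```

```text
w3 tcp [0.5071 0.1841 0.1617]
cog top z 0.0373 circle [0.5081 0.1815 0.0312] rect ((508.1009216308594, 181.36036682128906), (60.50318908691406, 54.94081497192383), 62.70735168457031)
disc z 0.0096 [0.5076 0.1809 0.0491] [0.09724645 0.09690864]
cog [0, 0, 0, 22, 100, 100, 100, 50, 0, 0, 0, 0, 0, 25, 100, 100, 100, 38, 0, 0, 0, 0, 0, 62, 100, 100, 88, 67, 0, 0, 0, 14, 100, 100, 100, 100, 100, 100, 86, 12, 0, 0, 0, 56, 100, 100, 100, 11, 0, 0, 0, 0, 0, 56, 100, 88, 100, 50, 0, 0]
[(np.float64(0.9356223175965666), np.float64(34.0)), (np.float64(0.9356223175965666), np.float64(33.0)), (np.float64(0.9291845493562232), np.float64(32.0)), (np.float64(0.907725321888412), np.float64(35.0))]
hub 0.083 [ 0.4757 -0.0469  0.0891] [ 0.4769 -0.0476  0.0873] [0.0285 0.0283 0.0085]
hub 0.047 [ 0.4644 -0.0403  0.0496] [ 0.488 -0.047  0.05 ] [0.0815 0.0597 0.0059]
nose circle [ 0.477  -0.0471  0.0147]
hub [25, 0, 9, 0, 0, 0, 100, 100, 100, 88, 0, 0, 0, 0, 0, 0, 87, 100, 100, 71, 0, 0, 0, 0, 0, 100, 100, 88, 100, 100, 100, 83, 0, 14, 0, 0, 0, 85, 100, 100, 85, 12, 0, 0, 0, 0, 0, 75, 100, 100, 100, 0, 12, 0, 22, 11, 0, 100, 100, 100]
[(np.float64(0.8960176991150443), np.float64(-9.0)), (np.float64(0.8938053097345132), np.float64(-8.0)), (np.float64(0.8849557522123894), np.float64(-7.0)), (np.float64(0.8849557522123894), np.float64(-10.0))]
fin 0 [nan nan nan] ((0.0, 0.0), (0.0, 0.0), 0.0)
top face ((487.2325744628906, -90.05586242675781), (116.8931884765625, 216.03225708007812), 14.97396183013916)
  return _methods._mean(a, axis=axis, dtype=dtype,
  ret = um.true_divide(
```

Results:
- Cog at (0.508, 0.181), keyway at 33°.
- Hub at (0.477, −0.047), wide spline at about −9°.
- Drive yaw 15°.

I'll grasp with the closing line at 93°, which is +23.6° in the world and negative about tool z.

```bash

python3 -m pendant '[[0,0,0.87,0,0,-0.0328],[0,0,0.87,0,0,-0.0328],[0,0,0.87,0,0,-0.0328],[0,0,0.87,0,0,-0.0328],[0,0,0,0,0,0]]' 
python3 - <<'E'
from h import *
for i in range(3):
    T=pose(); print(T[:3,3].round(4), np.degrees(np.arctan2(T[1,1],T[0,1])).round(2), r.get_state()['q'].round(2))
    p,d,c=snap('wrist')
cv2.imwrite('pics/w4.png',p)
C=cloud(c,d);Z=C[...,2]
X=C[...,:2]-[.508,.181]; R_=np.hypot(X[...,0],X[...,1])
m=(R_<.034)&(Z>.033)&(Z<.043)
if m.sum()>50:
    P=C[m][:,:2]; print(m.sum(),cv2.minEnclosingCircle(P.astype(np.float32)),cv2.minAreaRect((P*1000).astype(np.float32)))
T=pose(); print('delta tool', (T[:3,:3].T@(np.array([.508,.181,.014])-T[:3,3])).round(4))
E
```

```text
clock: 3.88
tool_pos: [0.5056, 0.1776, 0.0714]
eef_rot: [-0.026, 1.0, -0.001, -0.003]
contact_force: [-0.0, -0.7, 0.4]
opening: 0.998
finger_force: 0.0
[0.5056 0.1776 0.0714] 92.93 [-0.31  0.84 -0.19  1.95  0.39  0.39  0.82]
[0.5065 0.1781 0.0731] 92.67 [-0.31  0.84 -0.19  1.95  0.39  0.39  0.81]
[0.5075 0.1787 0.0743] 92.61 [-0.31  0.84 -0.2   1.95  0.39  0.39  0.81]
2909 ((0.5079251527786255, 0.1805001199245453), 0.031055720522999763) ((507.854248046875, 180.37466430664062), (61.75128173828125, 54.13606262207031), 2.904634714126587)
delta tool [0.0001 0.0018 0.061 ]
```

```bash

python3 -m pendant '[[0,0.01,0.7,0,0,0],[0,0.02,0.7,0,0,0],[0,0.02,0.6,0,0,0],[0,0.02,0.4,0,0,0],[0,0,0,0,0,0]]' 
python3 -m pendant '[[0,0,0,0,0,0],[0,0,0,0,0,0],[0,0,0,0,0,0],[0,0,0,0,0,0],[0,0,0,0,0,0]]' -1 40
python3 -m pendant '[[0,0,0,0,0,0],[0,0,0,0,0,0]]'
```

```text
clock: 4.45
tool_pos: [0.5075, 0.1814, 0.0137]
eef_rot: [-0.024, 1.0, -0.0, -0.0]
contact_force: [0.0, -0.0, 0.9]
opening: 1.0
finger_force: 0.0
clock: 4.87
tool_pos: [0.508, 0.1812, 0.0146]
eef_rot: [-0.024, 1.0, 0.0, 0.0]
contact_force: [-0.7, -2.0, 0.8]
opening: 0.643
finger_force: 0.6
clock: 5.03
tool_pos: [0.508, 0.1808, 0.0145]
eef_rot: [-0.024, 1.0, -0.0, 0.0]
contact_force: [0.5, -0.9, 5.9]
opening: 0.608
finger_force: 40.0
```

```bash

python3 -m pendant '[[0,0,-0.5,0,0,0],[0,0,-0.9,0,0,0],[0,0,-1,0,0,0],[0,0,-1,0,0,0],[0,0,-1,0,0,0]]' 
python3 -m pendant '[[0.17,-0.9,0,0,0,0],[0.17,-0.9,0,0,0,0],[0.17,-0.9,0,0,0,0],[0.17,-0.9,0,0,0,0],[0.17,-0.9,0,0,0,0]]' 
python3 -m pendant '[[0.17,-0.9,0,0,0,0],[0.17,-0.9,0,0,0,0],[0.17,-0.9,0,0,0,0],[0.17,-0.9,0,0,0,0],[0.17,-0.9,0,0,0,0]]' 
python3 -m pendant '[[0,0,0,0,0,0.0387],[0,0,0,0,0,0.0387],[0,0,0,0,0,0.0387],[0,0,0,0,0,0.0387],[0,0,0,0,0,0.0387]]' 
python3 -m pendant '[[0,0,0,0,0,0.0387],[0,0,0,0,0,0],[0,0,0,0,0,0],[0,0,0,0,0,0]]' 
cat > chk.py <<'E'
from h import *
import sys
# where the held cog's collar sits in the tool frame, seen by the wrist depth
T=pose(); p,d,c=snap('wrist'); cv2.imwrite('pics/%s.png'%sys.argv[1],p)
C=cloud(c,d); Q=(C-T[:3,3])@T[:3,:3]   # tool coords
rr=np.hypot(Q[...,0],Q[...,1])
m=(rr<.036)&(np.abs(Q[...,1])<.026)&(Q[...,2]>-.034)&(Q[...,2]<-.019); P=Q[m]
x=np.sort(P[:,0]); print('collar',m.sum(),'z tool',np.median(P[:,2]).round(4),'x mid',((np.percentile(x,.5)+np.percentile(x,99.5))/2).round(4),x[[0,-1]].round(4))
m=(rr<.058)&(Q[...,2]>-.001)&(Q[...,2]<.008); P=Q[m]
if m.sum(): print('disc',m.sum(),'z',np.median(P[:,2]).round(4),cv2.minEnclosingCircle(P[:,:2].astype(np.float32)))
print('TCP',T[:3,3].round(4),'yaw y',np.degrees(np.arctan2(T[1,1],T[0,1])).round(2), r.get_state()['clock'],'tilt',T[:2,2].round(4))
print('to hub, tool axes',(T[:3,:3].T@(np.array([.477,-.0472,T[2,3]])-T[:3,3])).round(4))
E
python3 chk.py w5
```

```text
clock: 5.45
tool_pos: [0.5069, 0.1812, 0.1245]
eef_rot: [-0.025, 1.0, -0.0, -0.001]
contact_force: [0.6, 0.4, -2.4]
opening: 0.611
finger_force: 40.0
clock: 5.87
tool_pos: [0.4913, 0.0669, 0.1237]
eef_rot: [-0.025, 1.0, 0.0, -0.0]
contact_force: [-0.1, -0.3, -3.2]
opening: 0.608
finger_force: 40.0
clock: 6.28
tool_pos: [0.4757, -0.0464, 0.1236]
eef_rot: [-0.025, 1.0, 0.0, -0.0]
contact_force: [-0.3, -0.2, -1.7]
opening: 0.607
finger_force: 40.0
clock: 6.7
tool_pos: [0.476, -0.0454, 0.1236]
eef_rot: [0.279, 0.96, 0.0, -0.0]
contact_force: [0.3, -0.5, -2.4]
opening: 0.61
finger_force: 40.0
clock: 7.03
tool_pos: [0.4761, -0.0454, 0.1238]
eef_rot: [0.332, 0.943, 0.0, -0.0]
contact_force: [0.3, 1.1, -2.8]
opening: 0.607
finger_force: 40.0
collar 4122 z tool -0.0229 x mid 0.0089 [-0.0158  0.0316]
disc 7229 z 0.0048 ((0.003517471021041274, 0.0002379198558628559), 0.04852170869708061)
TCP [ 0.4761 -0.0454  0.1238] yaw y 51.22 7.0833 tilt [-0.0004  0.0002]
to hub, tool axes [-0.0018 -0.0008 -0.    ]
```

View pics/w5.png

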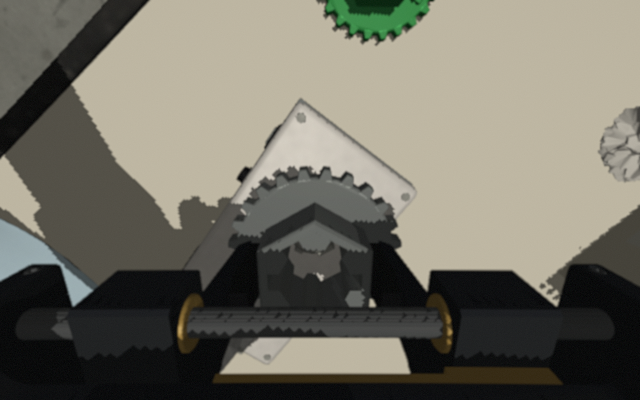

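The picture shows the held cog level, with its near collar corner at (315,205), over the hub. The offset in the tool frame is small. Now I'll correct xy and lower in stages.

```bash

python3 -m pendant '[[-0.07,-0.03,0.3,0,0,0],[0,0,0.4,0,0,0],[0,0,0.3,0,0,0],[0,0,0,0,0,0]]' 
python3 -m pendant '[[0,0,0.16,0,0,0],[0,0,0.16,0,0,0],[0,0,0.1,0,0,0],[0,0,0.1,0,0,0],[0,0,0,0,0,0]]'
python3 chk.py w6
```

```text
clock: 7.42
tool_pos: [0.4763, -0.0473, 0.0974]
eef_rot: [0.333, 0.943, -0.0, -0.001]
contact_force: [-0.2, 0.4, -2.9]
opening: 0.608
finger_force: 40.0
clock: 7.83
tool_pos: [0.4771, -0.0474, 0.0856]
eef_rot: [0.334, 0.943, -0.0, -0.0]
contact_force: [0.3, -1.3, -2.4]
opening: 0.605
finger_force: 40.0
collar 4122 z tool -0.0229 x mid 0.009 [-0.0157  0.032 ]
disc 7417 z 0.0048 ((0.00528674153611064, 0.00034389455686323345), 0.048583198338747025)
TCP [ 0.4771 -0.0474  0.0856] yaw y 51.03 7.8833 tilt [-0.0005 -0.0002]
to hub, tool axes [ 0.0002  0.0002 -0.    ]
```

It is already below the spline tops with no contact force, so I'll continue down.

```bash

python3 -m pendant '[[0,0,0.2,0,0,0],[0,0,0.2,0,0,0],[0,0,0.2,0,0,0],[0,0,0.12,0,0,0],[0,0,0,0,0,0]]' 
python3 -m pendant '[[0,0,0.08,0,0,0],[0,0,0.04,0,0,0],[0,0,0,0,0,0],[0,0,0,0,0,0]]'
```

```text
clock: 8.3
tool_pos: [0.4768, -0.0474, 0.0671]
eef_rot: [0.334, 0.943, -0.0, -0.001]
contact_force: [-0.1, -1.4, -3.9]
opening: 0.61
finger_force: 40.0
clock: 8.63
tool_pos: [0.477, -0.0474, 0.0649]
eef_rot: [0.334, 0.943, -0.0, -0.0]
contact_force: [-0.1, -2.7, -2.4]
opening: 0.606
finger_force: 40.0
```

```bash

python3 -m pendant '[[0,0,0.03,0,0,0],[0,0,0,0,0,0]]' | grep -E 'tool_pos|contact'
python3 -m pendant '[[0,0,0,0,0,0],[0,0,0,0,0,0],[0,0,0,0,0,0],[0,0,0,0,0,0],[0,0,0,0,0,0]]' 1 
python3 -m pendant '[[0,0,-0.4,0,0,0],[0,0,-0.9,0,0,0],[0,0,-0.9,0,0,0],[0,0,-0.9,0,0,0],[0,0,-0.9,0,0,0]]'
python3 -m pendant '[[0,0,0,0,0,0],[0,0,0,0,0,0]]' |head -1
python3 - <<'E'
from h import *
import pickle
p,d,c=snap('wrist'); cv2.imwrite('pics/w7.png',p); pickle.dump((p,d,c),open('w7.pkl','wb')); C=cloud(c,d);Z=C[...,2]
T=pose(); print(T[:3,3].round(4))
X=C[...,:2]-[.477,-.0472]; rr=np.hypot(X[...,0],X[...,1])
for lo,hi,r0,r1 in [(.08,.1,.024,.036),(.052,.072,.034,.052)]:
    m=(rr<r1)&(rr>r0)&(Z>lo)&(Z<hi); Q=C[m]; A=np.c_[Q[:,:2]-[.477,-.0472],np.ones(len(Q))]
    print(lo,m.sum(),'z',np.percentile(Q[:,2],[10,50,90]).round(4),'tilt',np.linalg.lstsq(A,Q[:,2],rcond=None)[0].round(3),'mid',((Q.max(0)+Q.min(0))/2).round(4),np.ptp(Q,0).round(4))
# keeper fin in drive frame
y=np.radians(15); ex=np.array([np.cos(y),np.sin(y)]); ey=np.array([-np.sin(y),np.cos(y)])
xd=X@ex; yd=X@ey
for n,lo,hi in [('fin',.095,.11),('block',.066,.075)]:
    m=(np.abs(xd)<.04)&(yd<-.06)&(yd>-.16)&(Z>lo)&(Z<hi)
    if m.sum(): print(n,m.sum(),'z',np.median(Z[m]).round(4),'x',np.percentile(xd[m],[1,99]).round(4),'y',np.percentile(yd[m],[1,99]).round(4))
E
```

```text
tool_pos: [0.4771, -0.0474, 0.0645]
contact_force: [-1.6, -1.8, 0.3]
clock: 9.22
tool_pos: [0.4774, -0.0468, 0.0642]
eef_rot: [0.333, 0.943, 0.0, 0.0]
contact_force: [0.0, 0.3, -0.4]
opening: 0.967
finger_force: 0.0
clock: 9.63
tool_pos: [0.4769, -0.0472, 0.1659]
eef_rot: [0.333, 0.943, 0.0, -0.0]
contact_force: [0.5, -0.2, -0.4]
opening: 1.004
finger_force: 0.0
clock: 9.8
[ 0.4772 -0.0473  0.1646]
0.08 1132 z [0.0855 0.0873 0.0883] tilt [ 0.015 -0.012  0.087] mid [ 0.4769 -0.0467  0.0851] [0.0581 0.0613 0.0101]
0.052 3530 z [0.0585 0.0595 0.0604] tilt [ 0.003 -0.003  0.059] mid [ 0.477  -0.0465  0.0579] [0.0979 0.0974 0.0118]
fin 131 z 0.0994 x [-0.0075  0.0055] y [-0.1066 -0.0962]
block 1397 z 0.0693 x [-0.0167  0.0198] y [-0.1218 -0.0712]
```

View pics/w7.png

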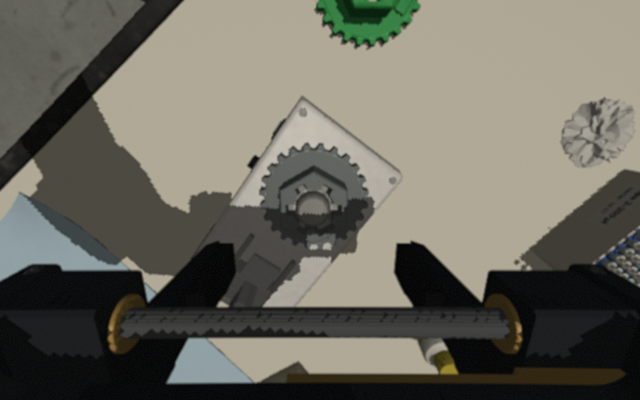

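The picture shows the cog seated: disc at (315,195), nose inside the bore at (313,207). Its disc top is at 0.0595 m and its collar top at 0.087 m, so it is flat and home. The keeper is still out, with the fin about 0.1095 m from the hub. Next I'll go over the fin and turn to pinch across the drive's x.

```bash

python3 -m pendant '[[-0.7,-0.52,0,0,0,0],[-0.7,-0.52,0,0,0,0],[-0.7,-0.52,0,0,0,0],[-0.7,-0.52,0,0,0,0],[-0.7,-0.52,0,0,0,0]]' |head -2
python3 -m pendant '[[0,0,0,0,0,0.0335],[0,0,0,0,0,0.0335],[0,0,0,0,0,0.0335],[0,0,0,0,0,0.0335],[0,0,0,0,0,0.0335]]' |head -2
python3 -m pendant '[[0,0,0,0,0,0.0335],[0,0,0,0,0,0],[0,0,0,0,0,0],[0,0,0,0,0,0]]' |head -2
python3 - <<'E'
from h import *
T=pose(); p,d,c=snap('wrist'); cv2.imwrite('pics/w8.png',p); C=cloud(c,d);Z=C[...,2]
y=np.radians(15); ex=np.array([np.cos(y),np.sin(y)]); ey=np.array([-np.sin(y),np.cos(y)])
X=C[...,:2]-[.477,-.0472]; xd=X@ex; yd=X@ey
for n,lo,hi in [('fin',.09,.11),('fintop',.098,.108),('block',.066,.075)]:
    m=(np.abs(xd)<.03)&(yd<-.06)&(yd>-.16)&(Z>lo)&(Z<hi)
    if m.sum(): print(n,m.sum(),'z',np.percentile(Z[m],[50,95]).round(4),'x',np.percentile(xd[m],[1,99]).round(4),'y',np.percentile(yd[m],[1,99]).round(4),cv2.minAreaRect((C[m][:,:2]*1000).astype(np.float32)))
k=T[:2,3]-[.477,-.0472]; print('TCP',T[:3,3].round(4),'drive frame',(k@ex).round(4),(k@ey).round(4),'yaw',np.degrees(np.arctan2(T[1,1],T[0,1])).round(2),r.get_state()['q'].round(2))
E
```

```text
clock: 10.27
tool_pos: [0.5036, -0.1536, 0.1629]
clock: 10.68
tool_pos: [0.5034, -0.1526, 0.1628]
clock: 11.02
tool_pos: [0.5039, -0.1526, 0.1635]
fin 676 z [0.1022 0.1035] x [-0.0072  0.0065] y [-0.1225 -0.0974] ((505.1087646484375, -153.4186248779297), (13.927754402160645, 25.734039306640625), 15.042891502380371)
fintop 618 z [0.1023 0.1035] x [-0.0072  0.0065] y [-0.1225 -0.0976] ((505.0248718261719, -153.43801879882812), (13.8273286819458, 25.741241455078125), 15.693950653076172)
block 2095 z [0.0695 0.0707] x [-0.0207  0.02  ] y [-0.1238 -0.0717] ((502.196533203125, -141.72409057617188), (41.82073211669922, 53.03238296508789), 14.630399703979492)
TCP [ 0.5039 -0.1526  0.1635] drive frame -0.0013 -0.1088 yaw 15.02 [ 0.2   0.67  0.01  1.94 -0.01  0.53  0.48]
```

View pics/w8.png

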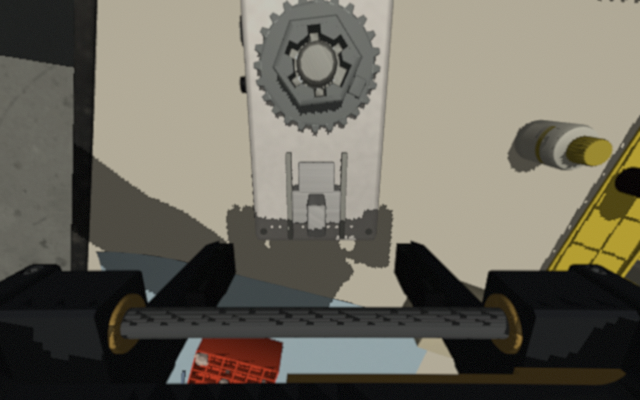

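The picture shows the seated cog keyed on the splines at (318,62), with the keeper block at (316,178), the fin at (317,215), and the bottle clear to the right. I'll descend over the fin, pinch it lightly, and slide it towards the hub (tool +x).

```bash

python3 -m pendant '[[-0.05,0.04,0.9,0,0,0],[0,0,0.9,0,0,0],[0,0,0.9,0,0,0],[0,0,0.8,0,0,0],[0,0,0,0,0,0]]' 
python3 -m pendant '[[0,0,0,0,0,0],[0,0,0,0,0,0],[0,0,0,0,0,0],[0,0,0,0,0,0],[0,0,0,0,0,0]]' -1 12
python3 -m pendant '[[0,0,0,0,0,0],[0,0,0,0,0,0],[0,0,0,0,0,0],[0,0,0,0,0,0],[0,0,0,0,0,0]]'
```

```text
clock: 11.48
tool_pos: [0.5035, -0.1531, 0.0736]
eef_rot: [0.609, 0.793, -0.001, -0.003]
contact_force: [-0.3, -0.4, 0.3]
opening: 1.0
finger_force: 0.0
clock: 11.9
tool_pos: [0.5063, -0.1539, 0.0777]
eef_rot: [0.61, 0.793, 0.0, 0.001]
contact_force: [-0.7, -0.4, 0.0]
opening: 0.643
finger_force: 0.0
clock: 12.32
tool_pos: [0.5056, -0.1537, 0.0767]
eef_rot: [0.61, 0.793, 0.0, -0.0]
contact_force: [0.0, -0.3, 1.3]
opening: 0.267
finger_force: 0.0
```

```bash

python3 -m pendant '[[0,0,0,0,0,0],[0,0,0,0,0,0],[0,0,0,0,0,0]]' 
python3 -m pendant '[[0.15,0,0,0,0,0],[0.25,0,0,0,0,0],[0.25,0,0,0,0,0],[0.25,0,0,0,0,0],[0,0,0,0,0,0]]'
python3 -m pendant '[[0.2,0,0,0,0,0],[0.2,0,0,0,0,0],[0.12,0,0,0,0,0],[0.06,0,0,0,0,0],[0,0,0,0,0,0]]'
```

```text
clock: 12.57
tool_pos: [0.5054, -0.1538, 0.0767]
eef_rot: [0.61, 0.793, -0.0, -0.0]
contact_force: [-1.1, -0.4, 0.6]
opening: 0.156
finger_force: 12.0
clock: 12.98
tool_pos: [0.499, -0.1298, 0.0767]
eef_rot: [0.609, 0.793, 0.0, -0.001]
contact_force: [-1.8, 2.3, 0.8]
opening: 0.157
finger_force: 12.0
clock: 13.4
tool_pos: [0.4964, -0.1197, 0.0767]
eef_rot: [0.61, 0.792, -0.001, 0.001]
contact_force: [0.8, -5.6, -2.7]
opening: 0.159
finger_force: 12.0
```

The keeper travelled about 35 mm and met the stop. I'll release, retreat and check.

```bash

python3 -m pendant '[[0,0,0,0,0,0],[0,0,0,0,0,0],[0,0,0,0,0,0],[0,0,0,0,0,0],[0,0,0,0,0,0]]' 1
python3 -m pendant '[[0,0,-0.4,0,0,0],[0,0,-0.9,0,0,0],[-0.4,0,-0.9,0,0,0],[-0.6,0,-0.9,0,0,0],[-0.6,0,-0.6,0,0,0]]'
python3 -m pendant '[[0,0,0,0,0,0],[0,0,0,0,0,0],[0,0,0,0,0,0],[0,0,0,0,0,0],[0,0,0,0,0,0]]' 
python3 - <<'E'
from h import *
T=pose(); p,d,c=snap('wrist'); cv2.imwrite('pics/w9.png',p); C=cloud(c,d);Z=C[...,2]
y=np.radians(15); ex=np.array([np.cos(y),np.sin(y)]); ey=np.array([-np.sin(y),np.cos(y)])
X=C[...,:2]-[.477,-.0472]; xd=X@ex; yd=X@ey; rr=np.hypot(xd,yd)
for n,lo,hi in [('fin',.09,.11),('block',.066,.075)]:
    m=(np.abs(xd)<.03)&(yd<-.03)&(yd>-.16)&(Z>lo)&(Z<hi)
    if m.sum(): print(n,m.sum(),'z',np.median(Z[m]).round(4),'x',np.percentile(xd[m],[1,99]).round(4),'y',np.percentile(yd[m],[1,99]).round(4))
m=(rr<.052)&(rr>.034)&(Z>.052)&(Z<.064); print('disc z',np.percentile(Z[m],[10,50,90]).round(4)); m=(rr<.032)&(rr>.024)&(Z>.08)&(Z<.1); print('collar z',np.percentile(Z[m],[10,50,90]).round(4))
print(T[:3,3].round(3))
E
```

```text
clock: 13.82
tool_pos: [0.4963, -0.1174, 0.0767]
eef_rot: [0.609, 0.793, 0.0, -0.0]
contact_force: [0.4, -0.2, 0.6]
opening: 0.512
finger_force: 0.0
clock: 14.23
tool_pos: [0.5071, -0.1568, 0.1719]
eef_rot: [0.609, 0.793, 0.001, 0.001]
contact_force: [-0.1, 0.8, -0.2]
opening: 0.888
finger_force: 0.0
clock: 14.65
tool_pos: [0.5056, -0.1553, 0.1682]
eef_rot: [0.609, 0.793, -0.0, -0.001]
contact_force: [0.0, -0.1, -0.6]
opening: 0.998
finger_force: 0.0
fin 711 z 0.1023 x [-0.0074  0.0065] y [-0.0883 -0.0624]
block 2294 z 0.0696 x [-0.0206  0.02  ] y [-0.0897 -0.037 ]
disc z [0.0587 0.0597 0.0607]
collar z [0.0864 0.0875 0.0885]
[ 0.506 -0.155  0.168]
```

View pics/w9.png

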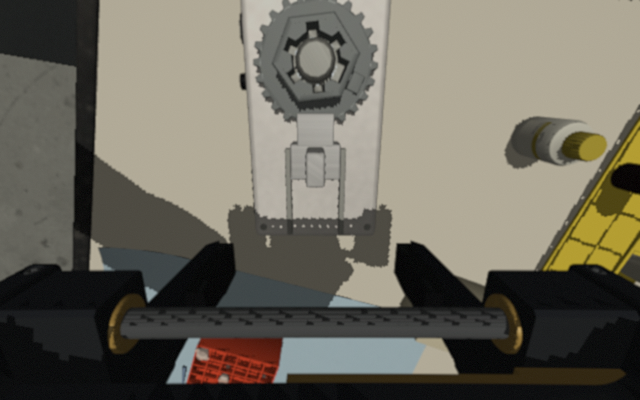

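The keeper's tongue at (316,128) lies over the cog's rim with its tip 37 mm from the axis, about 39 mm in. The cog is flat and the gripper is clear, so I'll hand in.

```bash
python3 -c "
from plant import r; print(r.finish_job())"
```

```text
the job is handed in; nothing more can be done
None
```

I handed the job in at about 15 s: the large cog sits flat and keyed on the hub, the keeper is about 39 of 40 mm in over its rim, and the gripper is clear, but the hand-in gave no verdict.

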